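# Gang blanks against the flip stop

### The job

Flip the yellow stop down onto the fence and pile all the aluminium blanks flat on the jig board as one square stack, every blank with one short end butted against the fence and one long side against the stop's left face (left as seen from the robot). With the whole pile let go, set the red weight upright on the middle of it, and only then flip the stop back up, leaving the pile square and weighted. Leave the other things on the bench where they are.

Things in the scene. Friction and masses are not known exactly. Their poses are not given: they have to be found in the camera images.
- jig: Stacking jig, fixed on the bench: plywood board 200 x 240 mm, 15 mm thick, with an aluminium fence (30 mm thick, 260 mm long along y, top 65 mm above the board) near its far edge. Origin at bench level, mid-length of the fence, 60 mm in front of the fence's front face. The board reaches from 85 mm before to 115 mm beyond the origin. x points away from the robot into the fence, y to the left.
- gauge (a point): Fixed corner to gauge from: on the board's top face, where the fence's front face meets the plane of the stop's left (gauging) face. x points away from the robot at right angles into the fence; y runs along the fence to the robot's left, away from the stop; z up. The board reaches 145 mm in front of the fence face and at least 120 mm to the left of this point.
- flip_stop (a joint): Hinge of the yellow flip stop, rad: 0 = down (arm across the fence top, leg hanging before the fence), 1.4 to 1.8 (limit) = up and back. Stiff: 2 N at the tab moves it, it stays where left. Axis along gauge y. Down, the leg is 16 mm thick along the fence, spans 5 to 35 mm before the fence face and starts 3 mm above the board; its left (+y) face is the gauging face, at y = 0 of gauge.
- stop_hinge (a point): A point on the flip stop's hinge axis (fixed, mid-width of the stop), 75 mm above the board, 25 mm behind the fence's front face. Axes as gauge.
- stop_tab (a point): Centre of the stop's red thumb tab, to pinch or push. 16 mm wide along the fence (pinch across this from above, even while it turns), 20 mm thick, 56 mm tall; upright when the stop is down. It is then 50 mm before and 42 mm above the hinge axis, and turns with the stop about it (when up it lies nearly level, pointing away from the robot).
- weight_knob (a point): Point on the axis of the black knob of the red hold-down weight, where to grip it. Knob: 28 mm diameter, upright, 35 mm tall; this point is 40 mm above the weight's underside. Under the knob is a red steel slab 80 mm (x) by 50 mm (y) by 20 mm high. About 0.7 kg.
- blank1_c (a point): Aluminium blank 1, a flat plate 120 mm (its x) by 60 mm (its y) by 12 mm thick, 0.23 kg; the point is its centre (6 mm above its underside). From three to five blanks are present; None if absent.
- blank2_c (a point): Aluminium blank 2, a flat plate 120 mm (its x) by 60 mm (its y) by 12 mm thick, 0.23 kg; the point is its centre (6 mm above its underside). From three to five blanks are present; None if absent.
- blank3_c (a point): Aluminium blank 3, a flat plate 120 mm (its x) by 60 mm (its y) by 12 mm thick, 0.23 kg; the point is its centre (6 mm above its underside). From three to five blanks are present; None if absent.
- blank4_c (a point): Aluminium blank 4, a flat plate 120 mm (its x) by 60 mm (its y) by 12 mm thick, 0.23 kg; the point is its centre (6 mm above its underside). From three to five blanks are present; None if absent.
- blank5_c (a point): Aluminium blank 5, a flat plate 120 mm (its x) by 60 mm (its y) by 12 mm thick, 0.23 kg; the point is its centre (6 mm above its underside). From three to five blanks are present; None if absent.
- offcut: Bystander, not to be moved: wooden offcut 90 x 50 x 35 mm; origin at its underside.
- tape_tin: Bystander, not to be moved: yellow square tin 75 x 75 x 40 mm; origin at its underside.
- screwdriver: Bystander, not to be moved: screwdriver with a red handle, about 200 mm long, lying at the left; origin at its underside.
- wrench: Bystander, not to be moved: steel wrench, about 180 mm long, lying behind the fence; origin at its underside.
Things that resemble listed ones, but are neither listed nor needed, are in the scene too. What is shaped like the part that bears blank2_c but black or purple is not meant.

How it is judged:
By the outcome, as a careful person would: the job done as asked, in the order asked, and still so for the second after the job is handed in, with the robot touching nothing.
Of blank1, blank2, blank3, blank4, blank5 only 3 to 5 are there at a start; the rules pass over those that are not, and their reading is None.
At some moment in a run one of blank1, blank2, blank3, blank4, blank5 may be knocked a few centimetres aside while the robot is not near it.
It also fails if it takes over 210 s, if anything falls off the work surface, if the arm or the gripper's body presses on something with over 40 N, if the wrist force passes 120 N, or if a joint passes its speed limit or range.

### The arm

A 6-joint arm with a two-finger parallel gripper is mounted at the origin on the work surface. World frame = base frame: x ahead of the robot, y to its left, z up, the work surface at z = 0. Lengths are in m, angles in rad, forces in N, time in s.
With the tool pointing down it reaches from about 0.2 to 0.875 m from the base axis. Payload 3.4 kg.
Tool frame: the origin (TCP) lies between the finger pads; the fingertips stand 25 mm ahead of it and the grasp point (between the pads) lies 6 mm ahead of it (r.nose_length is the z of the fingertips in the tool frame, in m); z points along the fingers, y is the line along which they close (so a half turn about z gives the same grasp; the last joint's range is limited). The gripper opens to 94 mm and grips with 3 to 60 N. Pads are 16 mm wide; open, the fingers measure 119 mm over their backs; the gripper's body (75 mm by 177 mm) begins 78 mm behind the grasp point.
Start: joints at [-1.403, 0.276, 1.505, -0, 1.361, -0.121], TCP at [0.164, -0.551, 0.207] pointing down, gripper open.
Joint ranges: [-2.89, 2.89], [-0.75, 2.08], [0.22, 2.7], [-1.18, 4.32], [0.11, 2.71], [-2.7, 2.7]. Speed limits (rad/s): [2.57, 2.57, 3.14, 3.14, 3.14, 3.14].

### API

Orientations are given as a unit quaternion [w, x, y, z].
In Python, from plant import r, gripper_to, inverse_kinematics, vision, models, telemetry gives the robot as it stands. Calls block until the motion is done:
- r.move_to(position, orientation): joint-space move of the TCP to a pose.
- r.move_l(position, rot=None, vel=0.15, guard=None): straight line of the TCP; rot=None keeps the orientation; vel is the mean speed in m/s. With guard (N) it stops when the force on the tool has changed by that much, and returns True; else False.
- r.movej(angles): joint-space move.
- gripper_to(opening, f_grip=None): finger opening in m; f_grip is the grip in N (None keeps the last); returns when the fingers have stopped.
- r.hold(seconds).
- inverse_kinematics(position, orientation): joint angles nearest the present ones, or None.
- vision.snapshot(name): name is "scene" or "top" or "wrist"; returns the picture (420x560x3 uint8, red, green, blue); there is no depth.
- vision.get_calibration(name): a dict with "fx", "fy", "cx", "cy" (pixels), "position" and "orientation" of the camera in the world. Camera axes: x right, y down, z forward; pixel columns grow to the right and rows downward; lengths in m; the calibration is good to about 2 mm. The wrist camera is an equidistant fisheye: a pixel r from the principal point sees the ray r / f radians off the axis. A picture is of the moment at which its call begins: read the wrist's pose just before it. get_calibration takes no time and is no camera call; for the wrist camera it gives the pose at the moment of the call.
A pose or a line that the arm cannot do raises r.PlanningError and nothing moves.
- r.sign_off(): hands the job in; it is judged then, once.
Trained networks look in the newest picture that a camera, given by its name, has taken for a name from the list of things; names that differ only in an ending like _2 or _b are one class to them, and where a whole thing is asked for, a point or a joint stands for the part that bears it (a point fixed in the world has none). Each returns a list of dicts, best first, with "score" (0 to 1); they miss things now and then, are a little off and sometimes report something else, mostly with a low value. They report only what shows in the picture. A call takes as long as a camera call. They do not tell look-alikes from the thing itself.
- models.boxes_of(thing, camera): "at" ([x, y, z] in m, in world coordinates, good to about 4 mm: the middle of the surface that is visible of it).
- models.regions_of(thing, camera): "pixels" (420x560 bool, what is visible of it).
- models.mark_of(thing, camera): "at" ([x, y, z] in m, in world coordinates, good to about 4 mm: a listed point, or the origin of a listed thing).
Readings, each from a call of its own:
- telemetry.current_t(): time.
- telemetry.current_joints(): joint angles.
- telemetry.current_dq(): joint speeds.
- telemetry.current_joint_efforts(): joint torques, N m.
- telemetry.current_ee_pos(): TCP position.
- telemetry.current_tool_rot(): TCP orientation.
- telemetry.current_wrist_force(): force on the tool from outside, world axes, zero at the start.
- telemetry.current_torque(): the same for the moment, N m.
- telemetry.current_opening(): finger opening in m.
- telemetry.current_finger_force(): force on a finger pad.
Only numpy, scipy, OpenCV 4.12 (cv2) and the standard library are available. Lean on these libraries where they do the work, as an engineer would, in place of code of your own. Each camera call takes 0.05 s, during which the arm holds its last target. There are 200 camera calls.

## Working session

There is one attempt and no reset: what is moved stays moved. The work goes in short steps, each a Python script; the robot and the scene stay as the last script left them, time stands still between calls to the robot, and variables do not carry over. Pictures are saved under pics/ and viewed, at most 21 in all, crops included, and the job is handed in when it is done.

```bash
ls; mkdir -p pics
python3 - <<'E'
from plant import r, gripper_to, inverse_kinematics, vision, models, telemetry
import cv2,numpy as np
for n in ("scene","top"):
    im=vision.snapshot(n); cv2.imwrite(f"pics/{n}0.png",im[...,::-1])
    c=vision.get_calibration(n); print(n,{k:np.round(v,3) for k,v in c.items()})
    for t in ("jig","gauge","stop_hinge","stop_tab","weight_knob","blank1_c","offcut","tape_tin","screwdriver","wrench"):
        print(t,[(np.round(d["at"],3).tolist(),round(d["score"],2)) for d in models.mark_of(t,n)])
print(telemetry.current_t())
E
```

```text
pics
scene {'fx': np.float64(518.961), 'fy': np.float64(518.961), 'cx': np.float64(280.213), 'cy': np.float64(214.576), 'position': array([ 1.329, -0.849,  0.843]), 'orientation': array([-0.459,  0.813,  0.31 , -0.177])}
jig [([0.537, -0.031, 0.004], 0.7)]
gauge []
stop_hinge [([0.621, -0.068, 0.091], 0.78)]
stop_tab []
weight_knob [([0.458, 0.395, 0.041], 0.72)]
blank1_c []
offcut [([0.678, 0.428, 0.003], 0.68), ([0.679, -0.422, 0.001], 0.52), ([0.619, 0.276, 0.008], 0.26)]
tape_tin [([0.676, -0.423, -0.0], 0.7)]
screwdriver [([0.376, 0.534, -0.0], 0.65)]
wrench [([0.764, 0.019, 0.002], 0.74)]
top {'fx': np.float64(466.49), 'fy': np.float64(466.49), 'cx': np.float64(288.086), 'cy': np.float64(205.148), 'position': array([0.387, 0.072, 1.411]), 'orientation': array([ 0.033, -0.701,  0.711, -0.05 ])}
jig [([0.542, -0.025, -0.005], 0.57)]
gauge [([0.462, -0.393, 0.009], 0.48)]
stop_hinge [([0.617, -0.071, 0.092], 0.58)]
stop_tab []
weight_knob [([0.459, 0.399, 0.038], 0.94)]
blank1_c []
offcut [([0.676, 0.423, -0.006], 0.86), ([0.536, -0.031, -0.005], 0.5)]
tape_tin [([0.68, -0.424, 0.0], 0.58)]
screwdriver [([0.378, 0.533, 0.001], 0.78), ([0.656, -0.072, 0.146], 0.22)]
wrench [([0.763, 0.022, -0.006], 0.86)]
1.1
```

View pics/top0.png

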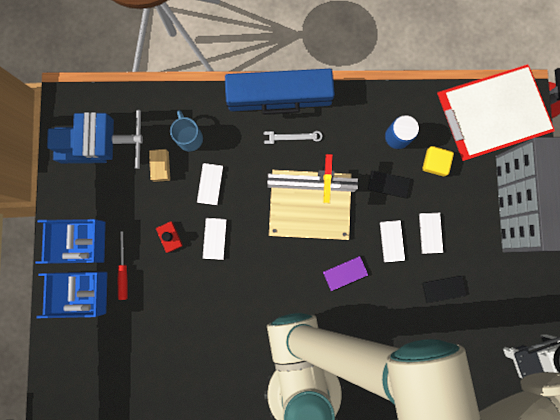

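View pics/scene0.png

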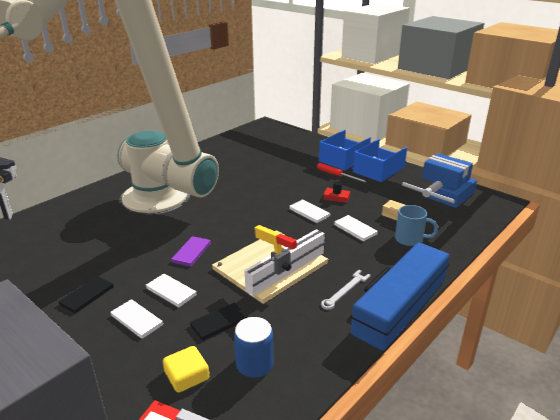

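The picture shows four white blanks at px (210,184), (215,239), (392,241) and (431,233). The black plates at (397,186) and (445,288) and the purple one at (345,273) are look-alikes. The weight is at (168,237), and the stop is up with its tab at (328,165).

```bash
cat > h.py <<'E'
from plant import r, gripper_to, inverse_kinematics, vision, models, telemetry
import cv2, numpy as np
from scipy.spatial.transform import Rotation as R
def rm(q): return R.from_quat(q,scalar_first=True)
def down(yaw):  # tool z down, tool x at yaw, tool y = -left
    return (R.from_euler("z",yaw)*R.from_quat([1,0,0,0])).as_quat(scalar_first=True)
def rays(uv,c,fish):
    uv=np.atleast_2d(np.asarray(uv,float)); x=(uv[:,0]-c["cx"])/c["fx"]; y=(uv[:,1]-c["cy"])/c["fy"]
    if fish:
        t=np.hypot(x,y)+1e-12; s=np.sin(t)/t; d=np.c_[x*s,y*s,np.cos(t)]
    else: d=np.c_[x,y,np.ones_like(x)]
    return rm(c["orientation"]).apply(d)
def plane(uv,c,z,fish=False):
    d=rays(uv,c,fish); p=np.asarray(c["position"]); return p+d*((z-p[2])/d[:,2])[:,None]
def proj(P,c,fish=False):
    d=rm(c["orientation"]).inv().apply(np.atleast_2d(P)-c["position"])
    if fish:
        n=np.hypot(d[:,0],d[:,1])+1e-12; t=np.arctan2(n,d[:,2]); xy=d[:,:2]*(t/n)[:,None]
    else: xy=d[:,:2]/d[:,2:]
    return xy*[c["fx"],c["fy"]]+[c["cx"],c["cy"]]
def snap(n,f=None):
    c=vision.get_calibration(n); im=vision.snapshot(n)
    if f: cv2.imwrite(f"pics/{f}.png",im[...,::-1])
    return im,c,n=="wrist"
def tri(obs): # [(uv,c,fish)] -> point
    A=np.zeros((3,3));b=np.zeros(3)
    for uv,c,f in obs:
        d=rays(uv,c,f)[0];d/=np.linalg.norm(d);M=np.eye(3)-np.outer(d,d);A+=M;b+=M@c["position"]
    return np.linalg.solve(A,b)
def whites(im,c,fish,z=0.012,lo=150):
    m=((im.min(2)>lo)&(im.max(2).astype(int)-im.min(2)<25)).astype(np.uint8)
    out=[]
    for k in cv2.findContours(m,cv2.RETR_EXTERNAL,cv2.CHAIN_APPROX_NONE)[0]:
        if cv2.contourArea(k)<150: continue
        P=plane(k[:,0,:],c,z,fish)[:,:2]
        if np.ptp(P,0).max()>0.3: continue
        (x,y),(w,h),a=cv2.minAreaRect((P*1000).astype(np.float32))
        if w<h: w,h,a=h,w,a+90
        a=(a+90)%180-90
        if 100<w<140 and 48<h<75: out.append((x/1000,y/1000,np.radians(a),w,h))
    return out
E
python3 - <<'E'
from h import *
im,c,f=snap("top")
for w in whites(im,c,f): print(np.round(w,3))
for n in ("top","scene"):
    if n=="scene": snap(n)
    print(n,[(np.round(d["at"],3).tolist(),round(d["score"],2)) for d in models.boxes_of("blank1_c",n)])
q=down(0.0)
r.move_to([0.45,-0.03,0.36],q)
cw=vision.get_calibration("wrist"); Rt=rm(telemetry.current_tool_rot())
print("cam in tool",Rt.inv().apply(cw["position"]-telemetry.current_ee_pos()),(Rt.inv()*rm(cw["orientation"])).as_matrix().round(2).tolist(),cw["fx"])
snap("wrist","w1")
for t in ("jig","gauge","stop_hinge","stop_tab"):
    print(t,[(np.round(d["at"],4).tolist(),round(d["score"],2)) for d in models.mark_of(t,"wrist")])
r.move_l([0.52,-0.03,0.36])
snap("wrist","w2")
for t in ("jig","gauge","stop_hinge","stop_tab"):
    print(t,[(np.round(d["at"],4).tolist(),round(d["score"],2)) for d in models.mark_of(t,"wrist")])
im,c,f=snap("top")
print([np.round(w,3).tolist() for w in whites(im,c,f)])
print(telemetry.current_t())
E
```

```text
[ 4.39000e-01 -2.74000e-01  7.60000e-02  1.21515e+02  6.35660e+01]
[ 4.54000e-01  2.60000e-01 -7.20000e-02  1.21541e+02  6.22540e+01]
[ 4.62000e-01 -3.92000e-01  2.30000e-02  1.21227e+02  6.45670e+01]
[  0.62    0.274  -0.148 121.928  62.042]
top [([0.675, -0.419, 0.04], 0.62)]
scene [([0.661, 0.398, 0.035], 0.18)]
cam in tool [ 0.07926438  0.00048747 -0.17859825] [[-0.0, -0.96, -0.27], [1.0, -0.0, -0.0], [0.0, -0.27, 0.96]] 325.19226210127806
jig [([0.5378, -0.0295, -0.002], 0.8), ([0.623, 0.2737, 0.0053], 0.44)]
gauge []
stop_hinge [([0.6245, -0.0735, 0.0922], 0.75)]
stop_tab [([0.6533, -0.0715, 0.1461], 0.69)]
jig [([0.5372, -0.0269, -0.0041], 0.77), ([0.6791, -0.4262, -0.0], 0.34), ([0.3782, 0.5277, 0.0049], 0.27)]
gauge [([0.6755, 0.4239, -0.0015], 0.18)]
stop_hinge [([0.6226, -0.0721, 0.0896], 0.83)]
stop_tab [([0.6552, -0.0709, 0.145], 0.78)]
[[0.439, -0.274, 0.076, 121.515, 63.566], [0.454, 0.26, -0.072, 121.541, 62.254], [0.462, -0.392, 0.023, 121.227, 64.567], [0.62, 0.274, -0.148, 121.928, 62.042]]
4.6667
```

View w1,w2.

Run:
```python
import cv2,numpy as np
a=cv2.imread("pics/w2.png"); cv2.imwrite("pics/w2b.png",cv2.resize(a,(784,588),interpolation=cv2.INTER_CUBIC))
```

```text
(no output)
```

View pics/w2b.png

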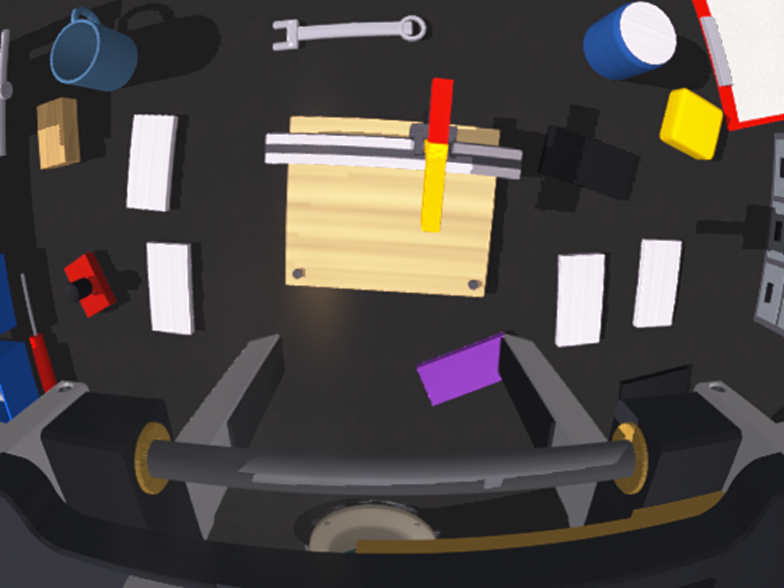

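View pics/w1.png

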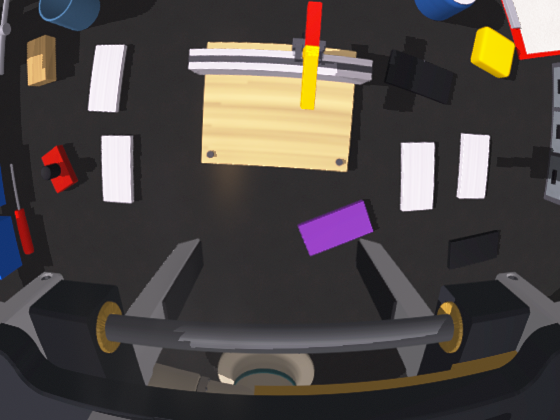

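Both views show the same four white blanks (w1: (107,78), (117,169), (417,176), (474,166)). The purple plate (335,228) and black plates (422,78) and (474,250) are excluded by colour. The stop is up, with its tab pointing away. Next I measure the jig yaw and the heights.

```bash
cat >> h.py <<'E'
def board(im,c,f,z=0.015):
    h=cv2.cvtColor(im,cv2.COLOR_RGB2HSV)
    m=cv2.inRange(h,(12,60,120),(25,160,255)); m=cv2.morphologyEx(m,cv2.MORPH_OPEN,np.ones((3,3)))
    n,l,s,ce=cv2.connectedComponentsWithStats(m); 
    i=min((i for i in range(1,n) if s[i,4]>1000),key=lambda i:np.hypot(*(plane(ce[i],c,z,f)[0,:2]-[0.5,-0.03])))
    k=max(cv2.findContours((l==i).astype(np.uint8),cv2.RETR_EXTERNAL,cv2.CHAIN_APPROX_NONE)[0],key=cv2.contourArea)[:,0]
    return k,plane(k,c,z,f)
def fit(P):
    for _ in range(4):
        vx,vy,x,y=cv2.fitLine(P.astype(np.float32),cv2.DIST_HUBER,0,.001,.001).ravel()
        e=np.abs((P[:,0]-x)*vy-(P[:,1]-y)*vx); P=P[e<max(.0015,1.5*e.std())]
    return np.array([x,y]),np.array([vx,vy])
def jigpose(im,c,f):
    k,P=board(im,c,f); P=P[:,:2]; x0=np.percentile(P[:,0],2)
    yl,yh=P[:,1].min(),P[:,1].max(); mid=(yl+yh)/2
    fr=P[(P[:,0]<x0+.03)&(abs(P[:,1]-mid)<.09)]
    le=P[(P[:,1]>yh-.02)&(P[:,0]>x0+.03)&(P[:,0]<.56)]
    ri=P[(P[:,1]<yl+.02)&(P[:,0]>x0+.03)&(P[:,0]<.56)]
    F,L,Rr=fit(fr),fit(le),fit(ri)
    X=lambda a,b:a[0]+a[1]*np.linalg.solve(np.c_[a[1],-b[1]],b[0]-a[0])[0]
    a=[np.degrees(np.arctan2(*F[1][::-1]))-90,]+[np.degrees(np.arctan2(*l[1][::-1])) for l in (L,Rr)]
    return X(F,L),X(F,Rr),[(q+90)%180-90 for q in a]
E
python3 - <<'E'
from h import *
res=[]
for n in ("wrist","top","scene"):
    im,c,f=snap(n)
    try: A,B,a=jigpose(im,c,f); print(n,A.round(4),B.round(4),np.round(a,2),"w",np.linalg.norm(A-B).round(4)); res.append((A,B,c,f))
    except Exception as e: print(n,e)
    if n!="scene": print([np.round(w,3).tolist() for w in whites(im,c,f,lo=120)])
    for t in ("weight_knob",): print([(np.round(d["at"],4).tolist(),round(d["score"],2)) for d in models.mark_of(t,n)])
# heights: reproject plane pts and triangulate
(a0,b0,c0,f0),(a1,b1,c1,f1)=res[0],res[1]
for p,q in((a0,a1),(b0,b1)):
    print(tri([(proj(np.r_[p,.015],c0,f0)[0],c0,f0),(proj(np.r_[q,.015],c1,f1)[0],c1,f1)]))
for yaw in (0,np.pi,-np.pi): print(yaw,inverse_kinematics([.515,-.03,.06],down(yaw)))
E
```

```text
wrist [0.461  0.0968] [ 0.4457 -0.1416] [-3.66 -2.7  -3.67] w 0.2389
[[0.439, -0.272, 0.066, 122.68, 65.527], [0.454, 0.259, -0.076, 121.816, 64.633], [0.461, -0.39, 0.026, 121.734, 68.162], [0.62, 0.272, -0.149, 121.209, 66.372]]
[([0.4557, 0.392, 0.0391], 0.79)]
top [ 0.4538 -0.0167] [ 0.4519 -0.1442] [ -0.86 -11.8   -1.81] w 0.1276
[[0.439, -0.274, 0.071, 121.989, 64.147], [0.455, 0.26, -0.077, 122.39, 62.705], [0.462, -0.392, 0.015, 122.906, 65.767], [0.62, 0.274, -0.144, 123.153, 63.089]]
[([0.4601, 0.3992, 0.0399], 0.78)]
scene OpenCV(4.12.0) /io/opencv/modules/imgproc/src/linefit.cpp:50: error: (-215:Assertion failed) count > 0 in function 'fitLine2D_wods'

[([0.4591, 0.3999, 0.0385], 0.71)]
[0.47568932 0.02481013 0.18635409]
[ 0.45080292 -0.13982114  0.03177906]
0 [-1.93125022e-01  3.17535900e-01  1.84932299e+00 -4.44089210e-16
  9.74733763e-01  1.37767130e+00]
3.141592653589793 [-1.93125022e-01  3.17535900e-01  1.84932299e+00 -4.44089210e-16
  9.74733763e-01 -1.76392135e+00]
-3.141592653589793 [-1.93125022e-01  3.17535900e-01  1.84932299e+00 -4.44089210e-16
  9.74733763e-01 -1.76392135e+00]
```

```bash
cat >> h.py <<'E'
PSI=-0.0639; O=np.array([0.5382,-0.0278])     # jig frame
def J(x,y,z): # jig -> world (z above bench)
    c,s=np.cos(PSI),np.sin(PSI); return np.array([O[0]+c*x-s*y,O[1]+s*x+c*y,z])
def toJ(p):
    c,s=np.cos(PSI),np.sin(PSI); d=np.asarray(p)[:2]-O; return np.array([c*d[0]+s*d[1],-s*d[0]+c*d[1]])
HX,HZ=0.085,0.090
def tab(th,yj): a=np.arctan2(.042,-.050)-th; return J(HX+.0653*np.cos(a),yj,HZ+.0653*np.sin(a)+.006)
E
python3 - <<'E'
from h import *
im,c,f=snap("wrist")
h=cv2.cvtColor(im,cv2.COLOR_RGB2HSV)
for nm,m,z in (("red",cv2.inRange(h,(0,180,100),(8,255,255))|cv2.inRange(h,(172,180,100),(180,255,255)),.155),("yel",cv2.inRange(h,(22,180,120),(32,255,255)),.155)):
    v,u=np.nonzero(m); P=plane(np.c_[u,v],c,z,f); Q=np.array([toJ(p) for p in P]); k=(abs(Q[:,1]+.04)<.03)&(Q[:,0]>-.05)&(Q[:,0]<.17)
    Q=Q[k]; print(nm,k.sum(),Q.min(0).round(4),Q.max(0).round(4),np.median(Q,0).round(4))
q=down(PSI)
gripper_to(.045,10)
p=tab(1.42,-.038); r.move_to(p+[0,0,.06],q)
im,c,f=snap("wrist","w3")
print([(toJ(d["at"]).round(4).tolist(),round(d["at"][2],4),round(d["score"],2)) for t in ("stop_tab","stop_hinge") for d in models.mark_of(t,"wrist")[:1]], telemetry.current_t())
E
```

```text
red 694 [ 0.0837 -0.0453] [ 0.1396 -0.0274] [ 0.112  -0.0361]
yel 905 [ 0.0085 -0.0443] [ 0.0857 -0.0255] [ 0.047  -0.0348]
[([0.1162, -0.0346], 0.1481, 0.75), ([0.091, -0.0375], 0.0929, 0.56)] 6.8917
```

View pics/w3.png

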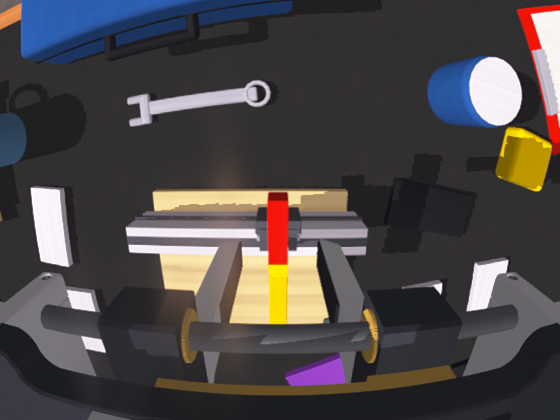

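The tab at (278,230) sits between the fingers, which are at 225 and 335. Pinch it and turn the stop down.

Run:
```python
from h import *
Y=-.037
print("hit",r.move_l(tab(1.42,Y),vel=.1,guard=15))
gripper_to(.01,12); print("open",telemetry.current_opening(),telemetry.current_wrist_force())
for th in np.r_[np.linspace(1.3,0,12),-.03]:
    r.move_l(tab(th,Y),vel=.08)
    F=telemetry.current_wrist_force(); print(round(th,2),np.round(F,1))
print(np.round(telemetry.current_ee_pos()-tab(0,Y),4))
gripper_to(.045); 
p=tab(0,Y); r.move_l(p+[0,0,.08],vel=.2)
r.move_to(J(-.03,0,.36),down(PSI+np.pi))
snap("wrist","w4"); snap("top"),
print([(toJ(d["at"]).round(4).tolist(),round(d["at"][2],4),round(d["score"],2)) for t in ("stop_tab","stop_hinge","gauge") for d in models.mark_of(t,"wrist")[:1]], telemetry.current_t())
im,c,f=snap("wrist"); print([np.round(w,3).tolist() for w in whites(im,c,f,lo=120)])
```

```text
hit False
open 0.0161957375977142 [-0.16647614  2.18380703  1.17977087]
1.3 [-0.5  1.8  1.5]
1.18 [-1.   2.3  0.4]
1.06 [-0.3  2.7  0.2]
0.95 [-0.9  3.6  1.6]
0.83 [0.4 4.1 4.3]
0.71 [-1.3  3.9  5.5]
0.59 [-2.   4.   7.6]
0.47 [-1.5  4.7  8.4]
0.35 [-2.9  4.1  7.5]
0.24 [-3.1  3.7  7.1]
0.12 [-2.8  4.7  5.9]
0.0 [-3.5  4.6  3.9]
-0.03 [-3.5  4.7  6.2]
[-0.0027  0.0005 -0.0015]
[([0.0396, -0.0391], 0.14, 0.92), ([0.0887, -0.0401], 0.0922, 0.57), ([0.0554, -0.0272], 0.016, 0.6)] 15.5167
[[0.682, -0.705, -0.004, 119.905, 68.946], [0.657, -0.634, 0.011, 105.407, 56.491], [0.62, 0.272, -0.144, 122.826, 66.799], [0.461, -0.39, 0.024, 121.132, 68.497], [0.438, -0.272, 0.066, 121.522, 66.1], [0.455, 0.259, -0.078, 121.625, 65.532]]
```

View pics/w4.png

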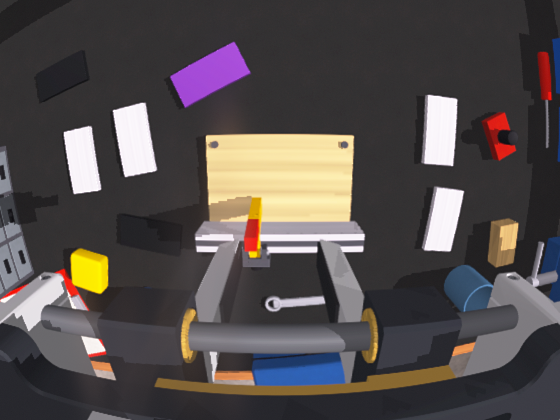

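The stop looks down, with its tab upright at (252,235) and the board clear. I'll confirm it is fully seated by pressing on top of the tab, then fetch the first blank.

Run:
```python
from h import *
gripper_to(0.0,20)
p=tab(0,-.038); r.move_to([p[0],p[1],.22],down(PSI+np.pi))
print(r.move_l([p[0],p[1],.17],vel=.04,guard=9), np.round(telemetry.current_ee_pos()[2]-r.nose_length,4),telemetry.current_wrist_force())
r.move_l([p[0],p[1],.26],vel=.2)
gripper_to(.085)
r.move_to([.438,-.26,.32],down(np.pi))
im,c,f=snap("wrist"); print([np.round(w,4).tolist() for w in whites(im,c,f,lo=120)])
im,c,f=snap("top"); print([np.round(w,4).tolist() for w in whites(im,c,f,lo=150)])
print(telemetry.current_t())
```

```text
False 0.1453 [-0.76409588  0.26198203 -1.01326045]
[[0.8557, -0.4791, -0.3969, 136.5517, 54.1846], [0.4546, 0.2563, -0.0755, 121.6022, 71.2686], [0.4613, -0.3924, 0.0264, 121.8584, 63.7796], [0.4386, -0.2743, 0.0653, 121.0036, 61.6358]]
[[0.4389, -0.2737, 0.0785, 121.5425, 63.4142], [0.4543, 0.2595, -0.0742, 121.5014, 62.354], [0.6198, 0.2737, -0.1461, 121.9572, 62.1211]]
21.4417
```

Run:
```python
from h import *
im,c,f=snap("scene"); im=im[200:310,200:340]; cv2.imwrite("pics/s2.png",cv2.resize(im[...,::-1],None,fx=5,fy=5,interpolation=cv2.INTER_CUBIC))
uv=proj(np.array([tab(0,-.038)-[0,0,.006],tab(0,-.038)+[0,0,.022],tab(0.15,-.038)-[0,0,.006],J(HX,-.038,HZ)]),c); print((uv-[200,200])*5)
```

```text
[[316.91223782 169.02451556]
 [315.77355619 121.6241868 ]
 [325.99589354 162.57054567]
 [387.16739632 278.87491571]]
```

View pics/s2.png

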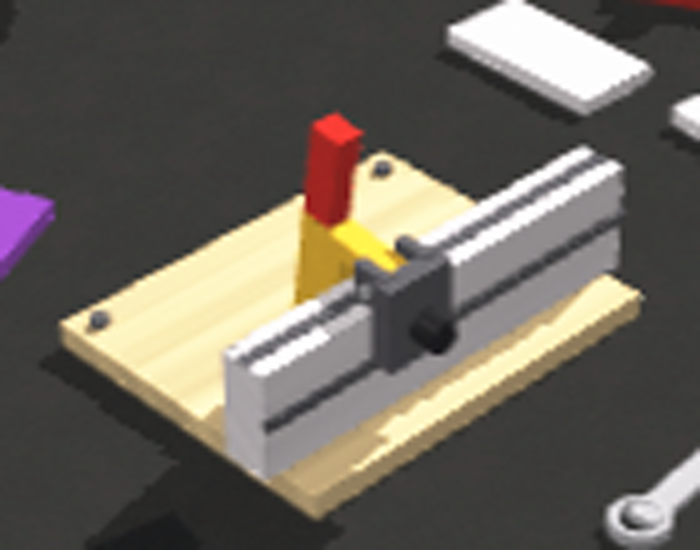

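The tab leans back about 0.1 rad, so the stop isn't fully down. I'll pull it from behind with closed fingers until it meets its limit.

Run:
```python
from h import *
gripper_to(0.0,20); print(telemetry.current_opening())
q=down(PSI+np.pi); Y=-.039
r.move_to(J(.08,Y,.24),q); r.move_l(J(.08,Y,.168),vel=.15,guard=10)
print(r.move_l(J(.03,Y,.168),vel=.04,guard=9), toJ(telemetry.current_ee_pos()),telemetry.current_wrist_force())
r.move_l(J(.08,Y,.168),vel=.15); r.move_l(J(.08,Y,.26),vel=.25)
im,c,f=snap("scene"); im=im[200:310,200:340]; cv2.imwrite("pics/s3.png",cv2.resize(im[...,::-1],None,fx=5,fy=5,interpolation=cv2.INTER_CUBIC))
r.move_to([.438,-.26,.32],down(np.pi))
print(telemetry.current_t())
```

```text
0.0005590521480610407
False [ 0.0302725  -0.03902697] [-0.22989478  0.39090904 -0.00204823]
27.9667
```

View pics/s3.png

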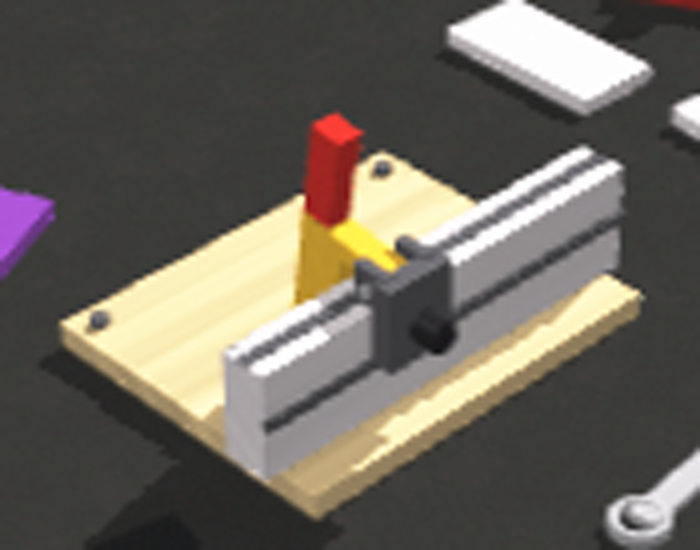

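Run:
```python
from h import *
q=down(PSI+np.pi); Y=-.039
r.move_to(J(.08,Y,.24),q); r.move_l(J(.08,Y,.168),vel=.15,guard=10)
im,c,f=snap("scene"); a=im[120:310,200:340]
r.move_l(J(.045,Y,.168),vel=.1,guard=9)
im,c,f=snap("scene"); b=im[120:310,200:340]
cv2.imwrite("pics/s4.png",cv2.resize(np.hstack([a,b])[...,::-1],None,fx=2.85,fy=2.85,interpolation=cv2.INTER_CUBIC))
```

```text
(no output)
```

View pics/s4.png

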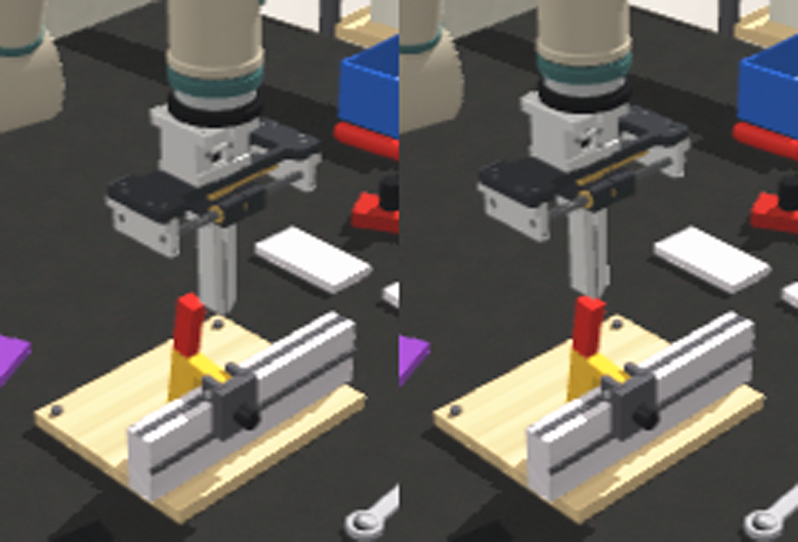

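Run:
```python
from h import *
c=vision.get_calibration("scene")
for y in (-.039,-.02,-.06):
  for x in (.08,.045):
    print(x,y,[((proj(J(x,y,z),c)[0]-[200,120])*2.85).round().tolist() for z in (.143,.16,.18)])
print(telemetry.current_ee_pos(),telemetry.current_tool_rot(),J(.045,-.039,.168), telemetry.current_joints())
```

```text
0.08 -0.039 [[215.0, 334.0], [215.0, 318.0], [215.0, 298.0]]
0.045 -0.039 [[187.0, 319.0], [187.0, 302.0], [187.0, 282.0]]
0.08 -0.02 [[231.0, 326.0], [231.0, 309.0], [231.0, 289.0]]
0.045 -0.02 [[203.0, 310.0], [203.0, 294.0], [203.0, 274.0]]
0.08 -0.06 [[198.0, 344.0], [197.0, 327.0], [197.0, 307.0]]
0.045 -0.06 [[170.0, 328.0], [169.0, 311.0], [169.0, 292.0]]
[ 0.58153886 -0.06972864  0.16866337] [ 1.03000969e-03  3.19326445e-02  9.99489479e-01 -1.65013233e-04] [ 0.58061775 -0.06959395  0.168     ] [-2.38168840e-01  3.14119240e-01  1.54693118e+00  1.03178687e-04
  1.27845829e+00 -1.74511862e+00]
```

The picture shows fingertips about 25 mm higher than the tool frame says. I'll check by touching the board.

Run:
```python
from h import *
print(r.nose_length)
q=down(PSI+np.pi)
r.move_l(J(.045,-.039,.25),vel=.3); r.move_to(J(-.05,.03,.08),q)
print(r.move_l(J(-.05,.03,.012),vel=.03,guard=5), telemetry.current_ee_pos()[2],telemetry.current_wrist_force())
r.move_l(J(-.05,.03,.08),vel=.3); print(telemetry.current_t())
```

```text
0.025
True 0.01696426971826173 [ 0.11969864 -0.2739721   4.49978908]
33.7417
```

Confirmed: the tips are effectively at the TCP, with about 0.001 offset. Now redo the stop pull with the right heights.

Run:
```python
from h import *
q=down(PSI+np.pi); Y=-.039
r.move_to(J(.085,Y,.22),q); r.move_l(J(.085,Y,.137),vel=.2,guard=10)
print(r.move_l(J(.03,Y,.137),vel=.04,guard=8), toJ(telemetry.current_ee_pos()),telemetry.current_wrist_force())
print(r.move_l(J(.03,Y,.137),vel=.03,guard=8), toJ(telemetry.current_ee_pos()),telemetry.current_wrist_force())
r.move_l(J(.09,Y,.137),vel=.2); r.move_l(J(.09,Y,.24),vel=.3)
im,c,f=snap("scene"); im=im[200:310,200:340]; cv2.imwrite("pics/s5.png",cv2.resize(im[...,::-1],None,fx=5,fy=5,interpolation=cv2.INTER_CUBIC))
gripper_to(.085)
r.move_to([.438,-.26,.32],down(np.pi))
im,c,f=snap("wrist"); print([np.round(w,4).tolist() for w in whites(im,c,f,lo=120)])
print(telemetry.current_t())
```

```text
True [ 0.05404407 -0.03901045] [ 0.93596123 -0.33473946  0.86143817]
True [ 0.05413482 -0.0390429 ] [ 0.0394726  -0.06969123  1.11457285]
[[0.8558, -0.4791, -0.3966, 136.5291, 54.1759], [0.4545, 0.2562, -0.0758, 121.5518, 71.568], [0.4612, -0.3924, 0.0307, 121.892, 63.7779], [0.4387, -0.2743, 0.0672, 120.9865, 61.5588]]
39.6583
```

View pics/s5.png

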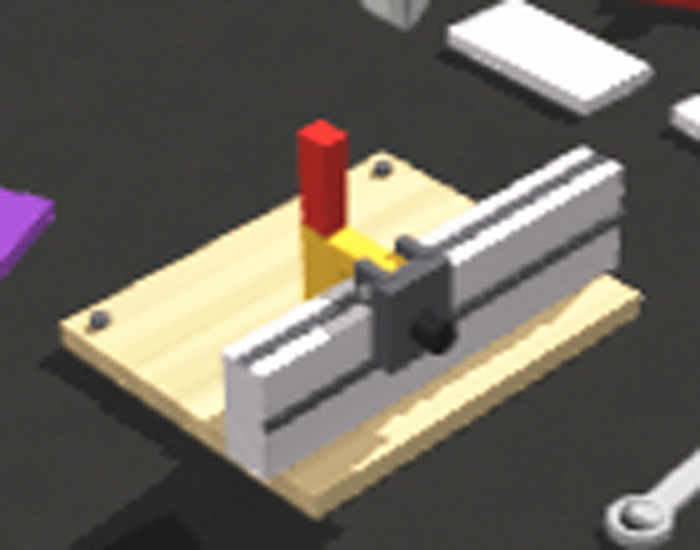

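The stop is now upright and seated: the finger stopped at x=0.054, as predicted. Now place the first blank.

```bash
cat >> h.py <<'E'
OFF=.022; YC=0.0
def pick(x,y,a):
    gripper_to(.082,30); q=down(a+np.pi); d=np.array([np.cos(a),np.sin(a)])*OFF; p=np.array([x,y])-d
    r.move_to([*p,.10],q); hit=r.move_l([*p,.003],vel=.12,guard=6); z=telemetry.current_ee_pos()[2]
    if hit: r.move_l([*p,z+.002],vel=.05); z=telemetry.current_ee_pos()[2]
    gripper_to(.03); print("pick hit",hit,"z",round(z,4),"open",round(telemetry.current_opening(),4))
    r.move_l([*p,.20],vel=.3); return z
def place(n,d):
    q=down(PSI+np.pi); zt=.015+.012*n+d
    r.move_to(J(-OFF-.015,YC+.012,.20),q); print("pose",round(telemetry.current_opening(),4))
    g0=r.move_l(J(-OFF-.015,YC+.012,zt+.002),vel=.15,guard=8); z0=telemetry.current_ee_pos()[2]
    if g0: z0+=.0015; r.move_l(J(-OFF-.015,YC+.012,z0),vel=.05)
    a=r.move_l(J(-OFF+.012,YC+.012,z0),vel=.04,guard=6); ja=toJ(telemetry.current_ee_pos())
    b=r.move_l(J(ja[0],YC-.015,z0),vel=.04,guard=6); jb=toJ(telemetry.current_ee_pos())
    c=r.move_l(J(jb[0],jb[1],zt-.004),vel=.03,guard=5); zc=telemetry.current_ee_pos()[2]
    print("guards",g0,a,b,c,ja.round(4),jb.round(4),"z",round(zc-zt,4),np.round(telemetry.current_wrist_force(),1))
    gripper_to(.078); r.move_l(J(jb[0],jb[1],.20),vel=.3)
    print("t",telemetry.current_t())
E
python3 - <<'E'
from h import *
z=pick(.4388,-.2742,.07); place(0,z)
im,c,f=snap("wrist","p1"); print([np.round(w,4).tolist() for w in whites(im,c,f,lo=120)], [np.round(w,4).tolist() for w in whites(im,c,f,z=.027,lo=150)])
E
```

```text
pick hit False z 0.0037 open 0.0595
pose 0.0597
guards False True True True [-0.0228  0.0122] [-0.0241  0.0011] z -0.0013 [0.3 0.8 2.5]
t 47.8667
[[0.4607, -0.389, 0.0234, 120.3582, 71.1021], [0.4544, 0.2601, -0.0761, 120.8809, 62.2367]] [[0.612, 0.2624, -0.1479, 116.3542, 58.198], [0.5384, -0.0206, -0.0658, 123.6647, 73.4078], [0.4596, -0.3738, 0.0272, 114.5248, 67.7276], [0.4538, 0.2491, -0.0777, 115.4578, 58.2079]]
```

View pics/p1.png

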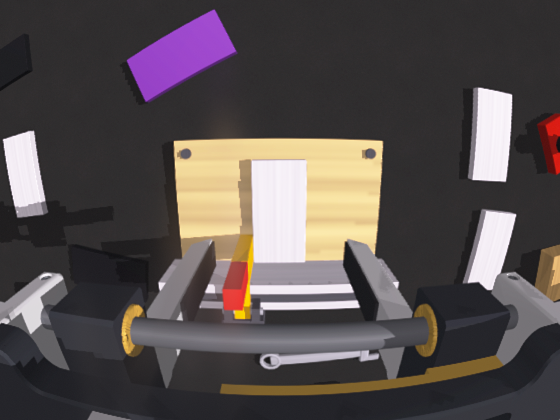

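The first blank is square in the corner at (280,210). Now the next two.

```bash
cat >> h.py <<'E'
def find(x,y):
    r.move_to([x-.02,y+.0,.27],down(np.pi)); im,c,f=snap("wrist"); L=whites(im,c,f,lo=120)
    L=[w for w in L if np.hypot(w[0]-x,w[1]-y)<.09]; print([np.round(w,4).tolist() for w in L])
    return min(L,key=lambda w:np.hypot(w[0]-x,w[1]-y))[:3]
E
python3 - <<'E'
from h import *
place(1,pick(*find(.461,-.391)))
place(2,pick(*find(.454,.26)))
im,c,f=snap("wrist","p3"); print([np.round(w,4).tolist() for z in(.012,.051) for w in whites(im,c,f,z=z,lo=120)])
E
```

```text
[[0.4613, -0.3936, 0.0258, 121.9926, 61.4508]]
pick hit False z 0.0039 open 0.0596
pose 0.0597
guards False True True True [-0.0232  0.0123] [-0.0247  0.001 ] z -0.0015 [-0.1  0.7  3.3]
t 57.6833
[[0.454, 0.2601, -0.0779, 121.8179, 61.5152]]
pick hit False z 0.0038 open 0.0598
pose 0.0595
guards False True True True [-0.0231  0.0121] [-0.0245  0.0012] z -0.0013 [-0.3  0.2  2. ]
t 66.7417
[]
```

View pics/p3.png

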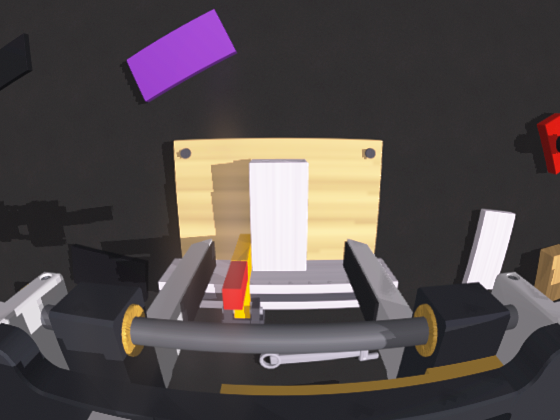

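Three are stacked neatly. Now the fourth, then a light squaring push from the left and from the front.

```bash
cat >> h.py <<'E'
def square():
    gripper_to(0,20)
    r.move_to(J(.04,.075,.20),down(PSI+np.pi/2)); r.move_l(J(.04,.075,.0185),vel=.25,guard=10)
    print(r.move_l(J(.04,.02,.0185),vel=.04,guard=6),toJ(telemetry.current_ee_pos()).round(4))
    r.move_l(J(.04,.075,.0185),vel=.2); r.move_l(J(.04,.075,.20),vel=.35)
    r.move_to(J(-.10,.0,.20),down(PSI+np.pi)); r.move_l(J(-.10,.0,.0185),vel=.25,guard=10)
    print(r.move_l(J(-.05,.0,.0185),vel=.04,guard=7),toJ(telemetry.current_ee_pos()).round(4))
    r.move_l(J(-.10,.0,.0185),vel=.2); r.move_l(J(-.10,.0,.20),vel=.35)
E
python3 - <<'E'
from h import *
place(3,pick(*find(.62,.273)))
square()
im,c,f=snap("wrist","p4")
im,c,f=snap("scene"); cv2.imwrite("pics/s6.png",cv2.resize(im[190:310,190:340][...,::-1],None,fx=5,fy=5,interpolation=cv2.INTER_CUBIC))
print(telemetry.current_t())
E
```

```text
[[0.6196, 0.2743, -0.1509, 121.7971, 61.4667]]
pick hit True z 0.0044 open 0.0595
pose 0.0596
guards False True True True [-0.0236  0.0122] [-0.025   0.0011] z -0.0016 [-0.3  0.3  2.9]
t 75.9667
True [0.0382 0.041 ]
True [-0.0706  0.0002]
85.5583
```

View pics/s6.png

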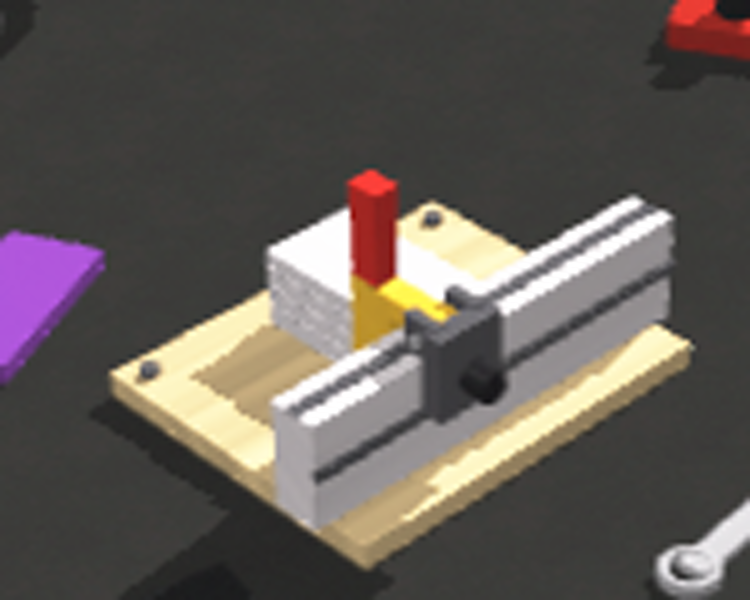

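View pics/p4.png

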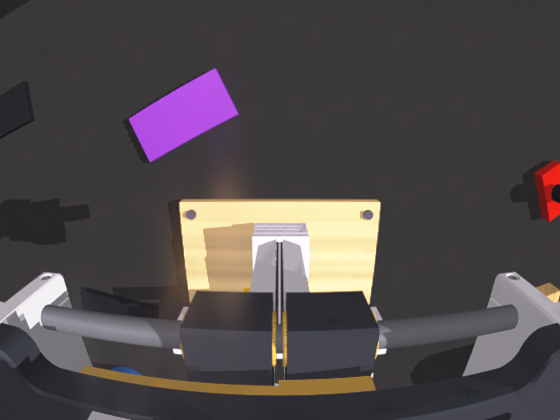

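The pile is square, with four layers against the fence and leg. Now the red weight: view it close and measure its yaw.

```bash
cat >> h.py <<'E'
def weight():
    im,c,f=snap("wrist"); h=cv2.cvtColor(im,cv2.COLOR_RGB2HSV)
    m=cv2.inRange(h,(0,150,60),(8,255,255))|cv2.inRange(h,(172,150,60),(180,255,255))
    best=None
    for k in cv2.findContours(m,cv2.RETR_EXTERNAL,cv2.CHAIN_APPROX_NONE)[0]:
        if cv2.contourArea(k)<200: continue
        P=plane(k[:,0],c,.02,f)[:,:2]; x,y=P.mean(0)
        if np.hypot(x-.46,y-.40)>.07: continue
        (x,y),(w,hh),a=cv2.minAreaRect((P*1000).astype(np.float32))
        if w<hh: w,hh,a=hh,w,a+90
        best=(x/1000,y/1000,np.radians((a+90)%180-90),w,hh)
    kn=[(np.round(d["at"],4).tolist(),round(d["score"],2)) for d in models.mark_of("weight_knob","wrist")[:2]]
    return best,kn,im
E
python3 - <<'E'
from h import *
gripper_to(.06,45)
r.move_to([.43,.395,.25],down(np.pi)); b,k,im=weight(); print(np.round(b,4),k)
cv2.imwrite("pics/k1.png",im[...,::-1])
r.move_l([.46,.395,.25],vel=.2); b,k,im=weight(); print(np.round(b,4),k,telemetry.current_t())
E
```

```text
[ 0.46    0.3942  0.4166 82.4557 51.5638] [([0.4531, 0.393, 0.038], 0.79)]
[ 0.4605  0.3942  0.4167 81.7273 51.1496] [([0.4555, 0.3911, 0.0405], 0.71)] 88.6333
```

View pics/k1.png

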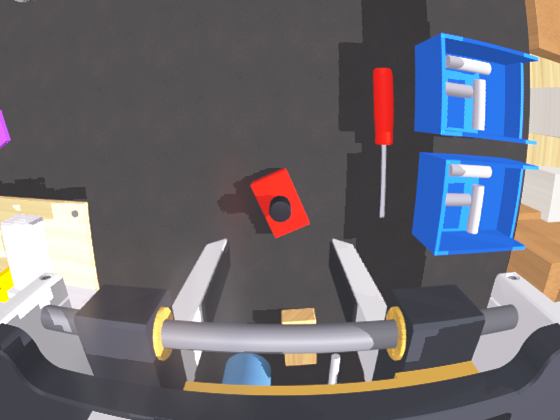

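The weight is alone at (280,203), a red slab with a black knob, yaw 0.417. Pick it and set it on the pile's middle.

```bash
python3 - <<'E'
from h import *
p=[.4592,.3938]; a=.417
q=down(a+np.pi); r.move_to([*p,.12],q)
print(r.move_l([*p,.026],vel=.12,guard=8)); gripper_to(.015); z=telemetry.current_ee_pos()[2]
print(z,telemetry.current_opening()); r.move_l([*p,.22],vel=.2); print(telemetry.current_opening(),telemetry.current_wrist_force())
t=J(0,.001,0)[:2]; r.move_to([*t,.22],down(PSI+np.pi))
r.move_l([*t,.063+z+.006],vel=.12,guard=15)
print(r.move_l([*t,.063+z-.004],vel=.02,guard=4),telemetry.current_ee_pos()[2]-.063-z,telemetry.current_wrist_force(),toJ(telemetry.current_ee_pos()))
gripper_to(.06); r.hold(.3); r.move_l([*t,.22],vel=.2)
r.move_to(J(-.03,.001,.30),down(PSI+np.pi)); snap("wrist","k2")
im,c,f=snap("scene"); cv2.imwrite("pics/s7.png",cv2.resize(im[190:310,190:340][...,::-1],None,fx=5,fy=5,interpolation=cv2.INTER_CUBIC))
print(telemetry.current_t())
E
python3 -c "
import cv2,numpy as np
a=cv2.imread('pics/k2.png');b=cv2.imread('pics/s7.png');cv2.imwrite('pics/c.png',np.hstack([cv2.resize(a[80:360,130:430],(400,373)),cv2.resize(b,(400,373)[:1]+(373,))]))"
```

```text
False
0.026178616789791952 0.02699096435697515
0.027417783398493916 [-0.141781   -0.79216892 -6.96666718]
True -0.0003001299360931818 [ 0.94296692 -0.73919392  4.41530498] [0.00049352 0.00090519]
97.3667
```

View pics/c.png

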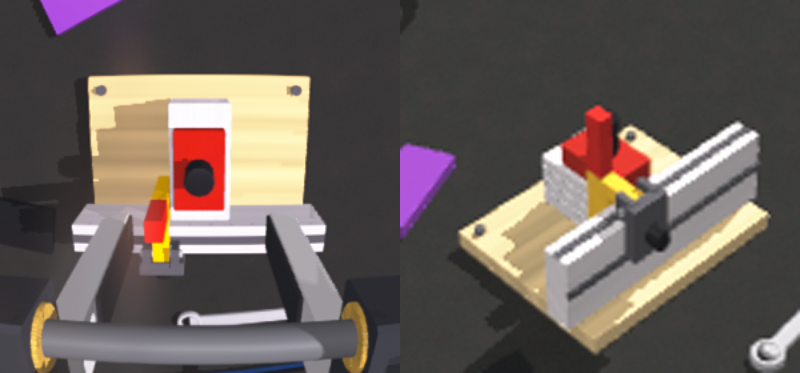

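Run:
```python
from h import *
im,c,f=snap("wrist"); h=cv2.cvtColor(im,cv2.COLOR_RGB2HSV)
m=cv2.inRange(h,(0,150,60),(8,255,255))|cv2.inRange(h,(172,150,60),(180,255,255))
w=((im.min(2)>120)&(np.ptp(im.astype(int),axis=2)<25)).astype(np.uint8)*255
for nm,mm,zs in (("red",m,(.063,.083)),("white",w,(.063,))):
    for k in cv2.findContours(mm,cv2.RETR_EXTERNAL,cv2.CHAIN_APPROX_NONE)[0]:
        if cv2.contourArea(k)<300: continue
        for z in zs:
            Q=np.array([toJ(p) for p in plane(k[:,0],c,z,f)])
            if np.hypot(*Q.mean(0))<.06:
                s=Q[abs(Q[:,1]-np.median(Q[:,1]))<.02]; t=Q[abs(Q[:,0])<.02]
                print(nm,z,"x",s.min(0)[0].round(4),s.max(0)[0].round(4),"y",t.min(0)[1].round(4),t.max(0)[1].round(4))
print([(toJ(d["at"]).round(4).tolist(),round(d["at"][2],3),round(d["score"],2)) for d in models.mark_of("weight_knob","wrist")[:1]])
```

```text
red 0.063 x -0.0348 0.0477 y -0.0246 0.0256
red 0.083 x -0.0383 0.0401 y -0.0235 0.0244
[([-0.0012, 0.0], 0.103, 0.92)]
```

The weight is centred (slab x −38..40, y −24..24 mm in the jig frame). Now flip the stop back up.

```bash
python3 - <<'E'
from h import *
Y=-.038; q=down(PSI+np.pi); D=np.array([0,0,-.018])
gripper_to(.036,20)
r.move_to(tab(0,Y)+[0,0,.07],q); print(r.move_l(tab(0,Y)+D,vel=.12,guard=8))
gripper_to(.01); print(telemetry.current_opening(),np.round(telemetry.current_wrist_force(),1))
for th in np.linspace(.1,1.6,13):
    r.move_l(tab(th,Y)+D,vel=.08); print(round(th,2),np.round(telemetry.current_wrist_force(),1))
gripper_to(.036); r.move_l(tab(1.6,Y)+[0,0,.08],vel=.2)
r.move_to(J(-.05,.12,.36),down(PSI+np.pi)); snap("wrist","e1")
print([(n,toJ(d["at"]).round(4).tolist(),round(d["at"][2],3),round(d["score"],2)) for n in("stop_tab","stop_hinge","weight_knob") for d in models.mark_of(n,"wrist")[:1]])
im,c,f=snap("scene"); cv2.imwrite("pics/s8.png",cv2.resize(im[190:310,190:340][...,::-1],None,fx=5,fy=5,interpolation=cv2.INTER_CUBIC))
print(telemetry.current_t())
E
python3 -c "
import cv2,numpy as np
a=cv2.imread('pics/e1.png');b=cv2.imread('pics/s8.png');cv2.imwrite('pics/c2.png',np.hstack([cv2.resize(a,(400,373)),cv2.resize(b,(400,373))]))"
```

```text
False
0.01611229572579844 [0.7 4.6 2.9]
0.1 [-0.1  4.7 -1.3]
0.22 [-1.6  5.9 -3. ]
0.35 [-2.   5.5 -4. ]
0.48 [-1.5  5.5 -4.8]
0.6 [-0.5  5.1 -5.8]
0.72 [-0.6  6.  -3.7]
0.85 [-2.2  5.2 -3.4]
0.98 [-0.9  4.8 -3.3]
1.1 [-1.4  4.7 -1.9]
1.23 [-0.3  5.6 -0.7]
1.35 [0.2 5.9 0.3]
1.48 [0.9 4.5 1.1]
1.6 [2.6 5.4 2.4]
[('stop_tab', [0.1047, -0.0362], 0.153, 0.76), ('stop_hinge', [0.0899, -0.041], 0.091, 0.55), ('weight_knob', [-0.0012, -0.0005], 0.103, 0.9)]
105.6667
```

View pics/c2.png

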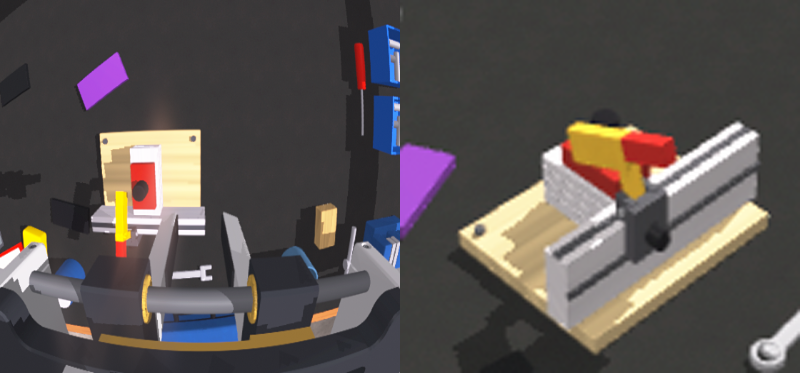

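The stop only reached about 1.15 rad because the pinch slipped. I'll press down on the tab from above to bring it level.

```bash
python3 - <<'E'
from h import *
Y=-.038; q=down(PSI+np.pi); X=HX+.055
gripper_to(0,20)
r.move_to(J(X,Y,.25),q)
g=r.move_l(J(X,Y,.151),vel=.06,guard=15); print(g,telemetry.current_ee_pos()[2],telemetry.current_wrist_force())
r.move_l(J(X,Y,.25),vel=.2)
r.move_to(J(-.05,.12,.36),q); snap("wrist","e2")
print([(n,toJ(d["at"]).round(4).tolist(),round(d["at"][2],3),round(d["score"],2)) for n in("stop_tab","stop_hinge","weight_knob") for d in models.mark_of(n,"wrist")[:1]])
im,c,f=snap("scene"); cv2.imwrite("pics/s9.png",cv2.resize(im[190:310,190:340][...,::-1],None,fx=5,fy=5,interpolation=cv2.INTER_CUBIC))
print(telemetry.current_t())
E
python3 -c "
import cv2,numpy as np
a=cv2.imread('pics/e2.png')[60:280,60:280];b=cv2.imread('pics/s9.png');cv2.imwrite('pics/c3.png',np.hstack([cv2.resize(a,(400,400)),cv2.resize(b,(400,400))]))"
```

```text
False 0.1514213807722176 [ 0.76598493  0.54553391 -0.11834558]
[('stop_tab', [0.1044, -0.036], 0.15, 0.56), ('stop_hinge', [0.0871, -0.0385], 0.09, 0.63), ('weight_knob', [-0.0019, -0.0015], 0.106, 0.64)]
111.15
```

View pics/c3.png

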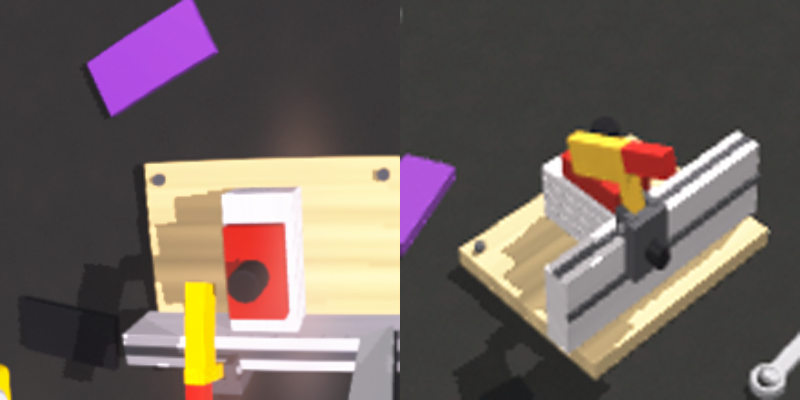

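The finger landed just beyond the tab's end. Press closer in.

```bash
python3 - <<'E'
from h import *
Y=-.038; q=down(PSI+np.pi); X=HX+.033
r.move_to(J(X,Y,.25),q)
for z in (.165,.150):
    g=r.move_l(J(X,Y,z),vel=.05,guard=18); print(g,telemetry.current_ee_pos()[2],telemetry.current_wrist_force())
r.move_l(J(X,Y,.25),vel=.2)
r.move_to(J(-.05,.12,.36),q); im,c,f=snap("wrist","e3")
print([(n,toJ(d["at"]).round(4).tolist(),round(d["at"][2],3),round(d["score"],2)) for n in("stop_tab","stop_hinge","weight_knob") for d in models.mark_of(n,"wrist")[:1]])
im,c,f=snap("scene"); cv2.imwrite("pics/s10.png",cv2.resize(im[190:310,190:340][...,::-1],None,fx=5,fy=5,interpolation=cv2.INTER_CUBIC))
print(telemetry.current_t())
E
python3 -c "
import cv2,numpy as np
a=cv2.imread('pics/e3.png')[60:280,60:280];b=cv2.imread('pics/s10.png');cv2.imwrite('pics/c4.png',np.hstack([cv2.resize(a,(400,400)),cv2.resize(b,(400,400))]))"
```

```text
False 0.16698242451111883 [2.42571079 0.16367022 5.45114211]
True 0.16169337506588452 [0.41892949 0.26550594 1.98694067]
[('stop_tab', [0.1133, -0.0383], 0.15, 0.81), ('stop_hinge', [0.0896, -0.0369], 0.096, 0.63), ('weight_knob', [-0.0029, 0.001], 0.102, 0.96)]
116.125
```

View pics/c4.png

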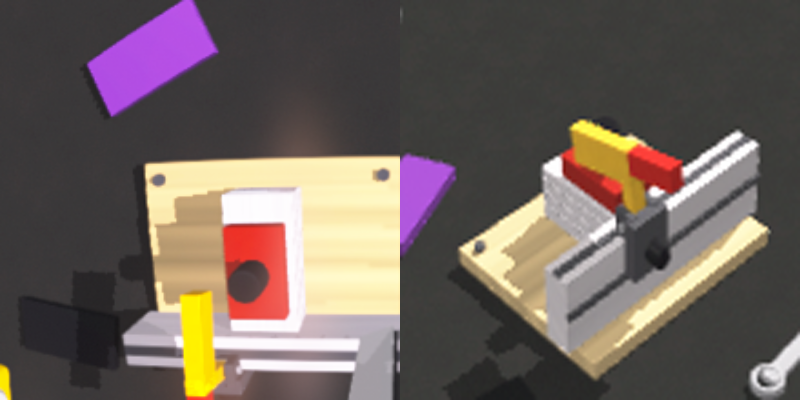

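It moved to about 1.3 rad. Press a bit further.

```bash
python3 - <<'E'
from h import *
Y=-.038; q=down(PSI+np.pi); X=HX+.045
r.move_to(J(X,Y,.22),q)
for z in (.170,.164,.158,.153,.149,.146):
    g=r.move_l(J(X,Y,z),vel=.03,guard=25); print(g,telemetry.current_ee_pos()[2].round(4),np.round(telemetry.current_wrist_force(),1))
r.move_l(J(X,Y,.25),vel=.2)
r.move_to(J(-.05,.12,.36),q); im,c,f=snap("wrist","e4")
print([(n,toJ(d["at"]).round(4).tolist(),round(d["at"][2],3),round(d["score"],2)) for n in("stop_tab","stop_hinge","weight_knob") for d in models.mark_of(n,"wrist")[:1]])
im,c,f=snap("scene"); cv2.imwrite("pics/s11.png",cv2.resize(im[190:310,190:340][...,::-1],None,fx=5,fy=5,interpolation=cv2.INTER_CUBIC))
print(telemetry.current_t(),c)
for th in (1.3,1.45,1.6,1.75):
    a=np.arctan2(.042,-.05)-th; e=np.array([.0653*np.cos(a)+.028*np.sin(th),.0653*np.sin(a)+.028*np.cos(th)])
    print(th,((proj(J(HX+e[0],Y,HZ+e[1]),c)[0]-[190,190])*[400/150,400/120]).round(1)) # tab end centre in view
E
python3 -c "
import cv2,numpy as np
a=cv2.imread('pics/e4.png')[60:280,60:280];b=cv2.imread('pics/s11.png');cv2.imwrite('pics/c5.png',np.hstack([cv2.resize(a,(400,400)),cv2.resize(b,(400,400))]))"
```

```text
False 0.1702 [-0.   0.1  0.6]
False 0.1636 [ 0.6  0.1 -0.8]
False 0.1595 [2.9 0.4 4.7]
False 0.1563 [6.2 0.  8.5]
False 0.1526 [7.6 0.3 9.4]
False 0.1507 [ 8.9  0.4 11.3]
[('stop_tab', [0.125, -0.0383], 0.142, 0.72), ('stop_hinge', [0.0879, -0.0402], 0.09, 0.95), ('weight_knob', [-0.0007, -0.0003], 0.104, 0.91)]
122.5083 {'fx': 518.9606143546546, 'fy': 518.9606143546546, 'cx': 280.21280275754884, 'cy': 214.57602035020525, 'position': array([ 1.32914469, -0.84912324,  0.84252527]), 'orientation': array([-0.45924297,  0.81349359,  0.30982951, -0.17700209])}
1.3 [275.4 173.7]
1.45 [283.  189.3]
1.6 [289.3 205.7]
1.75 [294.3 222.4]
```

View pics/c5.png

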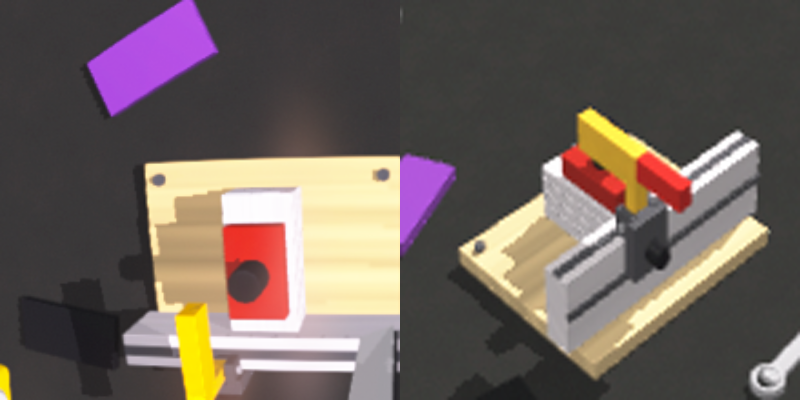

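The tab end is at (685,193), which fits θ≈1.5, and the network reading gives 1.53, within 1.4–1.8. The pile is still square and weighted, and the arm is clear. Handing in.

```bash
python3 -c "
from plant import r
print(r.sign_off())"
```

```text
the job is handed in; nothing more can be done
None
```

I handed the job in at about 123 s: the four blanks are stacked square against the fence and stop, the red weight stands centred on top, and the stop was flipped back up last to about 1.5 rad; no verdict came back.

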